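Uncover two draining cheese moulds and put the lids away

ROBOT

A 6-joint arm with a two-finger parallel gripper is mounted at the origin on the work surface. World frame = base frame: x ahead of the robot, y to its left, z up, the work surface at z = 0. Lengths are in m, angles in rad, forces in N, time in s.
With the tool pointing down it reaches from about 0.35 to 0.775 m from the base axis. Payload 5.5 kg.
Tool frame: the origin (TCP) lies between the finger pads; the fingertips stand 17 mm ahead of it and the grasp point (between the pads) lies 2 mm behind it (env.finger_overhang is the distance from the TCP to the fingertips, in m); z points along the fingers, y is the direction in which the jaws open and shut (so a half turn about z gives the same grasp; the last joint's range is limited). The gripper opens to 85 mm and grips with 20 to 120 N. Pads are 22 mm wide; open, the fingers measure 114 mm over their backs; the gripper's body (76 mm by 85 mm) begins 54 mm behind the grasp point. The pads swing forward as they close: fully open they stand 13 mm farther back than shut.
Start: joints at [-1.449, 0.313, 0.046, 1.304, 0, 1.431], TCP at [0.149, -0.555, 0.248] pointing down, gripper open.
Joint ranges: [-2.76, 2.76], [-0.86, 1.69], [-1.03, 1.26], [-2.2, 2.34], [-1.47, 1.5], [-3.14, 3.14]. Speed limits (rad/s): [2.57, 2.57, 3.14, 3.14, 3.14, 3.14].

INTERFACE

Orientations are given as a unit quaternion [w, x, y, z].
In Python, from workcell import env gives the robot as it stands. The module is installed in compiled form; this text tells all that it offers.
- The arm moves only by the tool arm_command, never from a script. Its argument "moves" is a list of rows, each a list of 5 numbers: the closure, from 0 (fully open) to 1 (shut), then the shift along the tool's x, y, z in mm, then the turn about the tool's z in rad. In form: [[fingers, dx, dy, dz, turn], ...]. A call has 1 to 12 rows; each row is the pose to reach, as a shift and turn from the pose commanded when the call began, along the tool's axes at that moment; what a row does not reach only later rows make up. A row lasts 1/10 s, in which the tool goes at most 50 mm and 8.59 degrees, less where a joint would pass 70% of its speed; a pose out of reach is approached as far as the arm can. A call with a gripper value outside its range is refused whole. The fingers move at their own pace and stop on an object; "squeeze" is the grip in N (left out, the last holds). Time passes only in rows, so rows that repeat a pose let the fingers close. It gives the time, the measured TCP pose, the force and the opening at its end, in the units of the state.
- env.get_state(): the state, without advancing time (a new reading comes with each control period).
- env.read_camera(name): name is "side" or "top" or "wrist"; returns (picture, depth): 400x640x3 uint8, blue, green, red; 400x640 float32, m along the optical axis (not along the pixel's ray), 0 where there is no reading.
- env.get_calibration(name): a dict with "fx", "fy", "cx", "cy" (pixels), "pose" (4x4, takes a point from camera to world coordinates). Camera axes: x right, y down, z forward; pixel columns grow to the right and rows downward; lengths in m; the calibration is good to about 2 mm. A picture is of the moment at which its call begins: read the wrist's pose just before it. get_calibration takes no time and is no camera call; for the wrist camera it gives the pose at the moment of the call.
- env.hand_in(): hands the job in, once; it reports no verdict.
The state is a dict: "clock": time; "joint_pos": joint angles; "qvel": joint speeds; "tau": joint torques, N m; "tcp_pos": TCP position; "orientation": TCP orientation; "wrist_force": force on the tool from outside, world axes, zero at the start; "ft_torque": the same for the moment, N m; "finger_gap": finger opening in m.
Only numpy, scipy, OpenCV 4.12 (cv2) and the standard library are available. Lean on these libraries where they do the work, as an engineer would, in place of code of your own. Each camera call takes 0.05 s, during which the arm holds its last target. There are 200 camera calls.

TASK

Take the blue lid off its leaning cheese mould and lay it flat, handle up, in the tray with the blue floor; only then take the red lid off the other mould and lay it in the same way in the red tray. Set the lids down gently instead of dropping them, do not bump the robot against the draining rack, and leave the bottle, the loose cheese and the brush as they stand.

Things in the scene. Friction and masses are not known exactly. Their poses are not given: they have to be found in the camera images.
- lid_blue: loose blue mould cap, 108 mm wide, about 0.13 kg, on either mould. Origin: centre of its skirt's lower edge; z out through the handle. Skirt 16 mm high, 2.5 mm loose round the mould's rim; flat top at z = 21 mm. Bar handle on the middle of the top: 56 mm along the lid's x, 14 mm thick along y, z = 21 to 55 mm. It leans 35 degrees with its mould, the handle turned to either side.
- lid_red: loose red mould cap, 108 mm wide, about 0.13 kg, on either mould. Origin: centre of its skirt's lower edge; z out through the handle. Skirt 16 mm high, 2.5 mm loose round the mould's rim; flat top at z = 21 mm. Bar handle on the middle of the top: 56 mm along the lid's x, 14 mm thick along y, z = 21 to 55 mm. It leans 35 degrees with its mould, the handle turned to either side.
- tray_blue: fixed square steel tray with blue floor and blue label plates, storage place of the blue lid. Outside 132 mm square, inside 124 mm, walls 20 mm high, inner floor 5 mm above the bench. Origin: centre of its underside; z up, sides along x and y. The two trays can stand in either order.
- tray_red: fixed square steel tray with red floor and red label plates, storage place of the red lid. Outside 132 mm square, inside 124 mm, walls 20 mm high, inner floor 5 mm above the bench. Origin: centre of its underside; z up, sides along x and y. The two trays can stand in either order.
- rack: fixed steel draining rack, origin on the bench, z up, base plate x = -80 to 90, y = -150 to 150 mm. Holds two round moulds (96 mm wide, 70 mm high, cheese inside), bottom centres at x = 0, y = 67.5 and -67.5, z = 36 mm, axes leaning 35 degrees from vertical towards its -x (its front, roughly facing the robot).
- shelf_front (a point): middle of the front edge of the rack's wire shelf (rack's x = -51, z = 222 mm). Shelf: 10 mm thick, from here 140 mm back and 155 mm to either side, two posts at its rear corners, three cheeses on its rear half, 65 mm high. It overhangs the lids' handles: the gripper must come in tilted, from the front.
- oil: bystander: amber bottle with white cap standing on the bench, 56 mm across, 140 mm high; origin at the centre of its underside
- cheese: bystander: loose brown-yellow round cheese standing on the bench, 90 mm across, 80 mm high; origin at the centre of its underside
- brush: bystander: brush lying on the bench along its own x, 200 mm long, up to 42 mm wide, 20 mm high, handle to -x; origin at its middle, on the bench
Not all that is in view belongs to the job. Of the things shaped like the lid_red, the red one is meant.

How it is judged:
On the way, in this order (a step that is already met when the one before it is completed fails the run):
1. the blue lid lies flat and released in the blue tray while the red lid is still on its mould (horizontal distance between lid_blue and tray_blue below 0.014 m and z of lid_blue in the frame of tray_blue between 0.001 and 0.009 m and angle between lid_blue's own z axis and vertical below 0.07 rad and linear speed of lid_blue below 0.02 m/s and contact force between the fingers and lid_blue below 0.1 N and distance of lid_red from where it was at the start of the episode below 0.015 m), for 0.2 s.
2. the red lid lies flat and released in the red tray (horizontal distance between lid_red and tray_red below 0.014 m and z of lid_red in the frame of tray_red between 0.001 and 0.009 m and angle between lid_red's own z axis and vertical below 0.07 rad and linear speed of lid_red below 0.02 m/s and contact force between the fingers and lid_red below 0.1 N), for 0.2 s.
At the end, for the whole second after the job is handed in: Each lid lies at rest, handle up and flat (within 4 degrees) on the floor of the tray of its own colour, its centre within 14 mm of the tray's centre (horizontal distance between lid_blue and tray_blue below 0.014 m and z of lid_blue in the frame of tray_blue between 0.001 and 0.009 m and angle between each of lid_blue, lid_red's own z axis and vertical below 0.07 rad and linear speed of each of lid_blue, lid_red below 0.02 m/s and horizontal distance between lid_red and tray_red below 0.014 m and z of lid_red in the frame of tray_red between 0.001 and 0.009 m); the robot touches nothing.
It fails at once if the bottle is shifted more than 20 mm or tipped (distance of oil from where it was at the start of the episode above 0.02 m or angle between oil's own z axis and vertical above 0.35 rad).
It fails at once if the loose cheese is shifted more than 20 mm or tipped (distance of cheese from where it was at the start of the episode above 0.02 m or angle between cheese's own z axis and vertical above 0.35 rad).
It fails at once if the brush is shifted more than 20 mm (distance of brush from where it was at the start of the episode above 0.02 m).
It fails at once if the robot pushes against the draining rack with more than 15 N (contact force between the arm and rack above 15 N).
It fails at once if a lid is dropped (falls faster than 0.7 m/s out of the gripper, a fall of about 25 mm) ((contact force between the fingers and lid_blue below 0.1 N and linear speed of lid_blue above 0.7 m/s) or (contact force between the fingers and lid_red below 0.1 N and linear speed of lid_red above 0.7 m/s)).
It also fails if it takes over 61 s, if anything falls off the work surface, if the arm or the gripper's body presses on something with over 40 N, if the wrist force passes 120 N, or if a joint passes its speed limit or range.

## Working session

There is one attempt and no reset: what is moved stays moved. The work goes in short steps, Python scripts to look and compute and a tool call to move; the robot and the scene stay as the last step left them, time stands still between calls to the robot, and variables do not carry over. Pictures are saved under pics/ and viewed, about 8 in all and at most 12, crops included, and the job is handed in when it is done.

Besides the shell and the picture viewer there is one more tool, called after "Request:" by a JSON object that holds its "api" and its "payload". arm_command: Moves the arm, as the interface text tells. Its arguments: {"type":"object","properties":{"moves":{"type":"array","items":{"type":"array","items":{"type":"number"}}},"squeeze":{"type":"number"}},"required":["moves"]}

```bash
mkdir -p pics; python3 - <<'E'
from workcell import env
import cv2,numpy as np
print(env.get_state())
for n in("top","side","wrist"):
    c=env.get_calibration(n); im,d=env.read_camera(n)
    print(n,c['fx'],c['cx'],c['cy'],np.round(c['pose'],3).tolist())
    cv2.imwrite(f"pics/{n}0.png",im); np.savez(f"{n}0.npz",im=im,d=d,pose=c['pose'],k=[c['fx'],c['fy'],c['cx'],c['cy']])
E
```

```text
{'clock': 0.0, 'joint_pos': array([-1.44858497e+00,  3.13998625e-01,  4.49695401e-02,  1.30363815e+00,
        4.74721544e-06,  1.43118223e+00]), 'qvel': array([ 1.22867120e-04, -4.02983253e-04, -1.16461633e-05,  1.59139078e-03,
       -5.62900526e-04, -2.36783812e-03]), 'tau': array([ 7.28686646e-04, -4.80621886e+01,  2.98533422e+01,  1.90900709e-02,
       -8.50790934e-05,  1.02831987e-05]), 'tcp_pos': array([ 0.14875798, -0.55490594,  0.24740603]), 'orientation': array([-9.35400212e-04,  9.91442727e-01,  1.30539051e-01,  1.05131647e-05]), 'wrist_force': array([0.76739425, 0.1917869 , 0.47561775]), 'ft_torque': array([ 0.03194442,  0.00370661, -0.02278317]), 'finger_gap': 0.08568160013474618}
top 370.30955934100484 321.2017000737227 198.9091470831153 [[0.009, -0.996, 0.084, 0.464], [-1.0, -0.009, 0.008, 0.006], [-0.007, -0.084, -0.996, 1.176], [0.0, 0.0, 0.0, 1.0]]
side 490.0846784846845 319.33887935209077 200.9452159649376 [[0.968, -0.156, 0.197, 0.325], [-0.251, -0.643, 0.724, -0.844], [0.014, -0.75, -0.661, 0.933], [0.0, 0.0, 0.0, 1.0]]
wrist 281.30756553754884 320.4626960033304 196.98671414773514 [[0.26, -0.918, -0.301, 0.225], [-0.966, -0.247, -0.079, -0.534], [-0.002, 0.311, -0.95, 0.374], [0.0, 0.0, 0.0, 1.0]]
```

View pics/top0.png

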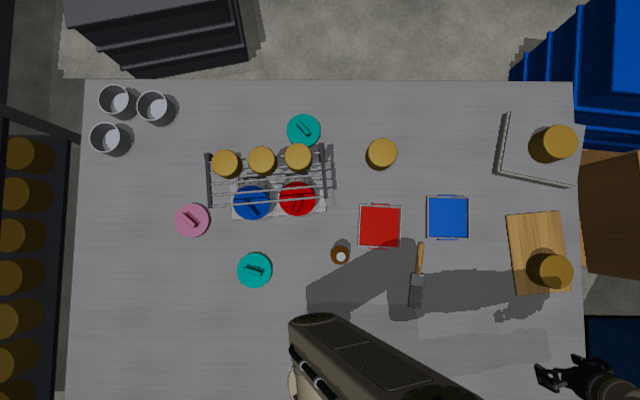

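View pics/side0.png

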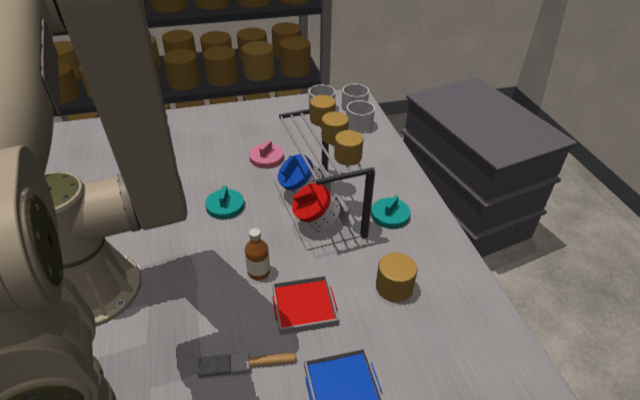

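The top view shows the blue lid at about (251,202), the red lid at (298,198), the red tray at (380,226) and the blue tray at (447,216). The bottle is at (341,255), the brush at (417,275) and the loose cheese at (381,153). The side view agrees. Next I measure with colour masks and depth.

```bash
cat > h.py <<'E'
import numpy as np,cv2
from workcell import env
def snap(n,tag):
    c=env.get_calibration(n); im,d=env.read_camera(n); cv2.imwrite(f"pics/{tag}.png",im)
    np.savez(f"{tag}.npz",im=im,d=d,pose=c['pose'],k=[c['fx'],c['fy'],c['cx'],c['cy']])
def load(tag): return np.load(f"{tag}.npz")
def cloud(z):
    fx,fy,cx,cy=z['k']; d=z['d']; v,u=np.mgrid[:400,:640]
    p=np.stack([(u-cx)/fx*d,(v-cy)/fy*d,d],-1); return p@z['pose'][:3,:3].T+z['pose'][:3,3]
def mask(z,col):
    h=cv2.cvtColor(z['im'],cv2.COLOR_BGR2HSV); H,S,V=cv2.split(h)
    return ((S>130)&(V>40)&(((H>105)&(H<130)) if col=='blue' else ((H<6)|(H>174))))&(z['d']>0)
def blobs(m,amin=60):
    n,l,s,c=cv2.connectedComponentsWithStats(m.astype(np.uint8)); return [(l==i,s[i,4],c[i]) for i in range(1,n) if s[i,4]>amin]
def plane(P,it=400,tol=.002):
    r=np.random.default_rng(0);best=None;bn=0
    for _ in range(it):
        a,b,c=P[r.choice(len(P),3,False)];n=np.cross(b-a,c-a);L=np.linalg.norm(n)
        if L<1e-6: continue
        i=abs((P-a)@(n/L))<tol
        if i.sum()>bn:bn=i.sum();best=i
    Q=P[best];c=Q.mean(0);n=np.linalg.svd(Q-c)[2][2];return c,n*np.sign(n[2]),best
E
python3 - <<'E'
from h import *
np.set_printoptions(precision=4,suppress=True)
for t in("top0","side0"):
    z=load(t);C=cloud(z)
    for col in("blue","red"):
        for m,a,c in blobs(mask(z,col)):
            P=C[m]; 
            if P[:,0].min()<.1 or abs(P[:,1]).max()>.6: continue
            lo,hi=np.percentile(P,[2,98],axis=0); print(t,col,a,c,"med",np.median(P,0),lo,hi)
            if np.median(P[:,2])>.04:
                pc,n,i=plane(P); print("   plane",pc,n,np.degrees(np.arccos(n[2])),i.sum())
                h=P[((P-pc)@n)>.012]; 
                if len(h)>8: d=np.linalg.svd(h-h.mean(0))[2][0];print("   handle",h.mean(0),d,len(h), ((h-pc)@n).max())
E
```

```text
top0 blue 87 [249.046  188.2874] med [0.5812 0.221  0.1225] [0.5626 0.1901 0.1101] [0.5886 0.2515 0.2237]
   plane [0.5832 0.2222 0.1218] [0.7974 0.0733 0.5989] 53.20710402832284 41
top0 blue 293 [250.7782 197.1604] med [0.5566 0.2175 0.1108] [0.5396 0.1693 0.0998] [0.5705 0.2666 0.222 ]
   plane [0.5573 0.2179 0.1104] [-0.5758 -0.0605  0.8153] 35.3810178635995 192
   handle [0.5426 0.2102 0.1632] [-0.0751 -0.4469  0.8914] 23 0.10748401512723768
top0 blue 1463 [447.3999 217.2447] med [ 0.5079 -0.3825  0.0062] [ 0.449  -0.4409  0.0017] [ 0.5656 -0.326   0.0109]
top0 blue 440 [252.4591 210.4659] med [0.5201 0.2116 0.0882] [0.4974 0.1703 0.0646] [0.5383 0.2665 0.1323]
   plane [0.519  0.2162 0.0829] [-0.5737 -0.0519  0.8174] 35.172438491076385 243
   handle [0.5191 0.2123 0.1196] [-0.5384 -0.5978 -0.594 ] 105 0.03735670887750209
top0 red 90 [295.4333 184.1778] med [0.594  0.0879 0.1215] [0.576  0.0572 0.1105] [0.6012 0.1193 0.2244]
   plane [0.5958 0.0892 0.1215] [0.7272 0.0723 0.6826] 46.95021166247682 46
top0 red 291 [296.5533 193.0893] med [0.5695 0.0842 0.1108] [0.5511 0.0379 0.1004
[... 647 characters left out ...]
1 0.0651] [0.5703 0.2541 0.1311]
   plane [0.5357 0.201  0.0946] [-0.5727 -0.071   0.8167] 35.24576022345172 329
   handle [0.5218 0.2121 0.1177] [-0.6975 -0.5104 -0.5029] 175 0.03845702675373148
side0 blue 2484 [342.4199 379.1828] med [ 0.5112 -0.3683  0.0053] [ 0.4496 -0.4169  0.0019] [ 0.565  -0.3222  0.0087]
side0 red 1131 [310.6331 201.855 ] med [0.5493 0.0705 0.1015] [0.5094 0.0316 0.065 ] [0.5943 0.1304 0.1322]
   plane [0.5515 0.0754 0.097 ] [-0.5701 -0.0588  0.8194] 34.97151122006517 535
   handle [0.5348 0.0772 0.1203] [-0.5021  0.5178 -0.6927] 193 0.1073399077022275
side0 red 2107 [303.5705 303.214 ] med [ 0.476  -0.1665  0.0054] [ 0.4182 -0.2185  0.0018] [ 0.5353 -0.109   0.0092]
```

Request:
{"api": "arm_command", "payload": {"moves": [[0,0,0,-20,0],[0,0,0,-20,0]]}}

```text
clock: 0.35
tcp_pos: [0.1489, -0.5563, 0.27]
orientation: [0.001, 0.991, 0.131, 0.0]
wrist_force: [0.1, -0.3, 0.1]
finger_gap: 0.0855
```

Both lids lean about 35°, the rack is yawed about 6°, and the tray floors sit at z≈5 mm, all as specified. The moves have no tilt axis, so I'll go to the free middle area first and see what the arm does at the edge of its reach.

Request:
{"api": "arm_command", "payload": {"moves": [[0,40,-20,-50,-0.14],[0,80,-45,-100,-0.28],[0,120,-70,-150,-0.42],[0,160,-95,-150,-0.56],[0,200,-120,-150,-0.7],[0,240,-145,-150,-0.84],[0,280,-170,-150,-0.98],[0,308,-183,-150,-1.12],[0,308,-183,-150,-1.26],[0,308,-183,-150,-1.4],[0,308,-183,-150,-1.4]]}}

```text
clock: 1.45
tcp_pos: [0.3996, -0.2983, 0.4177]
orientation: [-0.0, 0.673, 0.739, -0.0]
wrist_force: [-0.5, 0.6, 0.2]
finger_gap: 0.0853
```

```bash
cat >> h.py <<'E'
from scipy.spatial.transform import Rotation as Rn
def tcp():
    s=env.get_state();q=s['orientation'];return s,np.array(s['tcp_pos']),Rn.from_quat([q[1],q[2],q[3],q[0]]).as_matrix()
E
python3 - <<'E'
from h import *
np.set_printoptions(precision=4,suppress=True)
s,p,R=tcp();print(p,R.tolist(),s['joint_pos'])
E
```

```text
[ 0.3996 -0.2983  0.4177] [[-0.09314921437272311, 0.9956521035745615, -0.00033542405296830224], [0.995652138128276, 0.09314927776804155, 0.00017858299150445113], [0.00020905103943407146, -0.0003173308101585719, -0.9999999277994075]] [-0.8023  0.176   0.2797  1.6749 -0.0001  0.6752]
```

Request:
{"api": "arm_command", "payload": {"moves": [[0,30,25,0,-0.14],[0,60,50,0,-0.28],[0,90,75,0,-0.42],[0,120,100,0,-0.56],[0,138,113,0,-0.7],[0,138,113,0,-0.84],[0,138,113,0,-0.98],[0,138,113,0,-1.12],[0,138,113,0,-1.26],[0,138,113,0,-1.4],[0,138,113,0,-1.478],[0,138,113,0,-1.478]]}}

```text
clock: 2.65
tcp_pos: [0.4988, -0.1519, 0.4178]
orientation: [-0.0, 0.003, 1.0, 0.0]
wrist_force: [0.5, -0.2, 0.7]
finger_gap: 0.0853
```

Request:
{"api": "arm_command", "payload": {"moves": [[0,-50,0,0,0],[0,-100,0,0,0],[0,-150,0,0,0],[0,-200,0,0,0],[0,-250,0,0,0],[0,-300,0,0,0],[0,-350,0,0,0],[0,-400,0,0,0],[0,-450,0,0,0],[0,-450,0,0,0]]}}

```text
clock: 3.65
tcp_pos: [0.7762, -0.1327, 0.3401]
orientation: [0.024, 0.001, 1.0, -0.005]
wrist_force: [-1.0, -0.0, -0.5]
finger_gap: 0.0853
```

```bash
python3 - <<'E'
from h import *
np.set_printoptions(precision=4,suppress=True)
s,p,R=tcp();print(p,R.tolist(),s['joint_pos'])
E
```

```text
[ 0.7762 -0.1327  0.3401] [[-0.9988067374300997, 0.0029131129666706097, 0.048750538838900105], [0.002412202414903669, 0.9999437278363736, -0.010330655361870224], [-0.04877788990669057, -0.010200732009989317, -0.9987575594320732]] [-0.2722  0.8872  1.2647  1.8985  0.0032 -0.2695]
```

Request:
{"api": "arm_command", "payload": {"moves": [[0,50,0,0,0],[0,100,0,0,0],[0,100,0,0,0],[0,100,0,0,0]]}}

```text
clock: 4.05
tcp_pos: [0.6684, -0.1311, 0.3329]
orientation: [0.019, 0.002, 1.0, -0.004]
wrist_force: [0.6, -0.8, 0.2]
finger_gap: 0.0857
```

```bash
python3 - <<'E'
from h import *
np.set_printoptions(precision=4,suppress=True)
s,p,R=tcp();print(p,R.tolist(),s['joint_pos'])
E
```

```text
[ 0.6684 -0.1311  0.3329] [[-0.9992916461536842, 0.003271255753187921, 0.03749006286014097], [0.003002602943204403, 0.9999694272411564, -0.007220038681285376], [-0.03751253527856451, -0.007102356566030162, -0.9992709173333244]] [-0.3133  0.5097  0.5461  1.5693  0.0047 -0.3101]
```

The commanded pose clamps to what the arm reached, and the tilt stays. So pushing against a reach limit can set the tilt. Raising the arm drives joint 4 to its limit, which should tip the tool outward.

Request:
{"api": "arm_command", "payload": {"moves": [[0,0,0,-50,0],[0,0,0,-100,0],[0,0,0,-150,0],[0,0,0,-200,0],[0,0,0,-250,0],[0,0,0,-300,0],[0,0,0,-350,0],[0,0,0,-400,0]]}}

```text
clock: 4.85
tcp_pos: [0.4882, -0.0967, 0.6078]
orientation: [0.02, 0.001, 1.0, -0.0]
wrist_force: [0.7, 0.3, 0.8]
finger_gap: 0.0854
```

```bash
cat > st.py <<'E'
from h import *
np.set_printoptions(precision=4,suppress=True)
s,p,R=tcp();z=R[:,2];print(s['clock'],p,s['joint_pos'],"tilt",np.degrees(np.arccos(-z[2])),"zyaw",np.degrees(np.arctan2(z[1],z[0])),"\n",R)
E
python3 st.py
```

```text
4.85 [ 0.4882 -0.0967  0.6078] [-0.365   0.4606  1.2648  2.337   0.0138 -0.3628] tilt 2.3148052351768693 zyaw -0.8818380039559718 
 [[-0.9992  0.002   0.0404]
 [ 0.002   1.     -0.0006]
 [-0.0404 -0.0005 -0.9992]]
```

Request:
{"api": "arm_command", "payload": {"moves": [[0,30,0,-50,0],[0,60,0,-100,0],[0,100,0,-160,0],[0,130,0,-210,0],[0,160,0,-260,0],[0,200,0,-320,0],[0,250,0,-400,0],[0,300,0,-480,0]]}}

```text
clock: 5.65
tcp_pos: [0.4519, -0.1214, 0.644]
orientation: [0.054, 0.001, 0.998, -0.019]
wrist_force: [0.0, -0.2, 0.3]
finger_gap: 0.0853
```

```bash
python3 st.py
```

```text
5.65 [ 0.4519 -0.1214  0.644 ] [-0.4418  0.3839  1.2636  2.3369  0.0122 -0.4387] tilt 6.549113438669084 zyaw -19.165873809435897 
 [[-0.9942  0.0044  0.1077]
 [ 0.0003  0.9993 -0.0374]
 [-0.1078 -0.0372 -0.9935]]
```

Request:
{"api": "arm_command", "payload": {"moves": [[0,0,50,0,0],[0,0,100,0,0],[0,0,150,0,0],[0,0,200,0,0],[0,0,240,0,0],[0,0,240,0,0]]}}

```text
clock: 6.25
tcp_pos: [0.4525, 0.1231, 0.6346]
orientation: [0.054, -0.002, 0.998, -0.018]
wrist_force: [0.0, -0.7, -0.2]
finger_gap: 0.0853
```

```bash
python3 st.py
```

```text
6.25 [0.4525 0.1231 0.6346] [ 0.1243  0.3587  1.1773  2.2874 -0.0492  0.1172] tilt 6.49281577918926 zyaw -18.66198785703736 
 [[-0.9942 -0.0026  0.1071]
 [-0.0066  0.9993 -0.0362]
 [-0.107  -0.0367 -0.9936]]
```

Request:
{"api": "arm_command", "payload": {"moves": [[0,2000,0,-3000,0],[0,2000,0,-3000,0],[0,2000,0,-3000,0],[0,2000,0,-3000,0]]}}

```text
clock: 6.65
tcp_pos: [0.4123, 0.142, 0.6747]
orientation: [0.094, 0.001, 0.995, -0.013]
wrist_force: [0.1, 0.1, 0.3]
finger_gap: 0.0857
```

```bash
python3 st.py
```

```text
6.65 [0.4123 0.142  0.6747] [ 0.1868  0.3164  1.264   2.337  -0.0602  0.1828] tilt 10.942660301366823 zyaw -7.781175384416013 
 [[-0.9821  0.0039  0.1881]
 [-0.001   0.9997 -0.0257]
 [-0.1881 -0.0254 -0.9818]]
```

Request:
{"api": "arm_command", "payload": {"moves": [[0,2000,0,-3000,0],[0,2000,0,-3000,0],[0,2000,0,-3000,0]]}}

```text
clock: 6.95
tcp_pos: [0.3712, 0.161, 0.7033]
orientation: [0.13, -0.001, 0.992, -0.005]
wrist_force: [0.9, 0.1, 0.9]
finger_gap: 0.0855
```

```bash
python3 st.py
```

```text
6.95 [0.3712 0.161  0.7033] [ 0.2641  0.2484  1.2643  2.3373 -0.0759  0.253 ] tilt 14.924158329273649 zyaw -1.9910072882647303 
 [[-0.9663 -0.0003  0.2574]
 [-0.0027  1.     -0.0089]
 [-0.2574 -0.0093 -0.9663]]
```

Request:
{"api": "arm_command", "payload": {"moves": [[0,0,0,-3000,0],[0,0,0,-3000,0],[0,0,0,-3000,0]]}}

```text
clock: 7.25
tcp_pos: [0.344, 0.1565, 0.7251]
orientation: [0.157, -0.002, 0.988, 0.002]
wrist_force: [0.0, -0.5, 0.9]
finger_gap: 0.0853
```

```bash
python3 st.py
```

```text
7.25 [0.344  0.1565 0.7251] [ 0.2737  0.1924  1.2642  2.3371 -0.0789  0.257 ] tilt 18.05954322112331 zyaw 0.946273324235792 
 [[-0.9507 -0.0051  0.31  ]
 [-0.0037  1.      0.0051]
 [-0.31    0.0037 -0.9507]]
```

Request:
{"api": "arm_command", "payload": {"moves": [[0,1000,0,-3000,0],[0,1000,0,-3000,0],[0,1000,0,-3000,0],[0,1000,0,-3000,0],[0,1000,0,-3000,0]]}}

```text
clock: 7.75
tcp_pos: [0.2971, 0.1756, 0.7482]
orientation: [0.19, -0.004, 0.982, 0.015]
wrist_force: [-0.8, -0.2, -0.1]
finger_gap: 0.0851
```

```bash
python3 st.py
```

```text
7.75 [0.2971 0.1756 0.7482] [ 0.3964  0.13    1.2633  2.3366 -0.1158  0.3662] tilt 22.03273536261536 zyaw 4.777253864996364 
 [[-0.9274 -0.0141  0.3738]
 [-0.0026  0.9995  0.0312]
 [-0.3741  0.028  -0.927 ]]
```

Request:
{"api": "arm_command", "payload": {"moves": [[0,1000,0,-3000,0],[0,1000,0,-3000,0],[0,1000,0,-3000,0],[0,1000,0,-3000,0]]}}

```text
clock: 8.15
tcp_pos: [0.2523, 0.1823, 0.7696]
orientation: [0.223, -0.007, 0.974, 0.032]
wrist_force: [0.0, 0.2, 0.1]
finger_gap: 0.0852
```

```bash
python3 st.py
```

```text
8.15 [0.2523 0.1823 0.7696] [ 0.5076  0.0688  1.264   2.3368 -0.1535  0.4594] tilt 26.021906678531668 zyaw 8.68365038934252 
 [[-0.9006 -0.0283  0.4337]
 [ 0.0005  0.9978  0.0662]
 [-0.4346  0.0599 -0.8986]]
```

Request:
{"api": "arm_command", "payload": {"moves": [[0,0,-50,0,0],[0,0,-100,0,0],[0,0,-150,0,0],[0,0,-190,0,0],[0,0,-190,0,0]]}}

```text
clock: 8.65
tcp_pos: [0.2595, 0.0458, 0.7565]
orientation: [0.216, -0.008, 0.976, 0.031]
wrist_force: [0.2, -1.1, -0.0]
finger_gap: 0.0854
```

Request:
{"api": "arm_command", "payload": {"moves": [[0,1000,0,-3000,0],[0,1000,0,-3000,0],[0,1000,0,-3000,0],[0,1000,0,-3000,0]]}}

```text
clock: 9.05
tcp_pos: [0.2521, 0.1185, 0.7889]
orientation: [0.249, -0.004, 0.968, 0.031]
wrist_force: [-0.0, -0.0, -1.3]
finger_gap: 0.0856
```

```bash
python3 st.py
```

```text
9.05 [0.2521 0.1185 0.7889] [ 0.1697 -0.0085  1.2633  2.3363 -0.0204  0.1558] tilt 29.027455232564208 zyaw 7.305849030584596 
 [[-0.8763 -0.0233  0.4813]
 [ 0.0073  0.9981  0.0617]
 [-0.4818  0.0576 -0.8744]]
```

Request:
{"api": "arm_command", "payload": {"moves": [[0,1000,0,-3000,0],[0,1000,0,-3000,0],[0,1000,0,-3000,0],[0,1000,0,-3000,0]]}}

```text
clock: 9.45
tcp_pos: [0.1676, 0.1295, 0.8159]
orientation: [0.298, -0.011, 0.952, 0.069]
wrist_force: [-0.4, 0.3, 0.5]
finger_gap: 0.0852
```

```bash
python3 st.py
```

```text
9.45 [0.1676 0.1295 0.8159] [ 0.415  -0.1173  1.2636  2.3366 -0.1029  0.3593] tilt 35.668356785077286 zyaw 13.637251403991591 
 [[-0.8216 -0.0619  0.5667]
 [ 0.0202  0.9903  0.1375]
 [-0.5697  0.1244 -0.8124]]
```

Request:
{"api": "arm_command", "payload": {"moves": [[0,9,-1,50,0],[0,18,-2,100,0],[0,27,-3,150,0],[0,36,-4,200,0],[0,45,-5,250,0],[0,54,-6,300,0],[0,63,-7,350,0],[0,72,-8,400,0],[0,81,-9,450,0],[0,90,-10,500,0],[0,99,-11,550,0],[0,106,-12,581,0]]}}

```text
clock: 10.65
tcp_pos: [0.386, 0.1957, 0.3307]
orientation: [0.297, -0.015, 0.952, 0.069]
wrist_force: [1.7, 0.5, 0.5]
finger_gap: 0.0854
```

Request:
{"api": "arm_command", "payload": {"moves": [[0,0,0,0,0],[0,0,0,0,0]]}}

```text
clock: 10.85
tcp_pos: [0.3853, 0.1954, 0.3319]
orientation: [0.296, -0.015, 0.953, 0.069]
wrist_force: [0.1, 0.1, 0.5]
finger_gap: 0.0856
```

```bash
python3 - <<'E'
from h import *
snap("wrist","w1")
E
python3 st.py
```

```text
10.9 [0.3865 0.1958 0.3352] [ 0.307  -0.4638 -0.641   0.7716 -0.036   0.2632] tilt 35.683643826752615 zyaw 14.057927075838117 
 [[-0.8215 -0.0708  0.5658]
 [ 0.0123  0.9898  0.1417]
 [-0.5701  0.1233 -0.8123]]
```

View pics/w1.png

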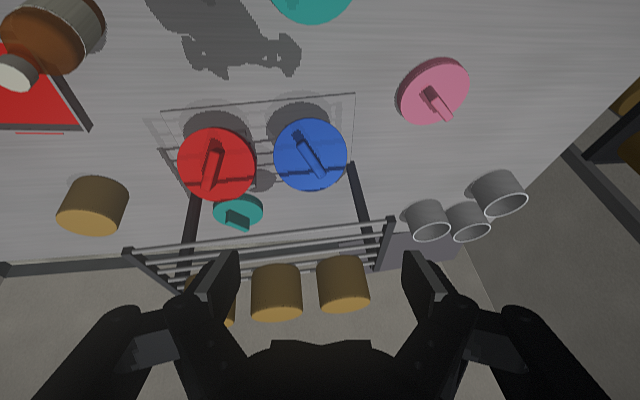

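The wrist view looks straight down on both lids: blue at about (310,155) with its handle sloping down to the right, red at about (216,165) with its handle sloping the other way. The shelf is below them in the picture. Now I measure both lids from this view.

```bash
cat >> h.py <<'E'
def lid(tag,col):
    z=load(tag);C=cloud(z);b=max([b for b in blobs(mask(z,col)) if np.median(C[b[0]][:,2])>.03],key=lambda b:b[1])
    P=C[b[0]];c,n,i=plane(P,tol=.0025);h=(P-c)@n
    ex=np.cross([0,1,0],n);ex/=np.linalg.norm(ex);ey=np.cross(n,ex)
    T=P[abs(h)<.004];uv=np.c_[(T-c)@ex,(T-c)@ey].astype(np.float32)
    (a,b_),r=cv2.minEnclosingCircle(uv[(np.abs(uv-np.median(uv,0))<.06).all(1)])
    cen=c+a*ex+b_*ey
    H=P[(h>.029)&(h<.04)&(np.linalg.norm(P-cen,axis=1)<.06)];hm=np.c_[(H-cen)@ex,(H-cen)@ey]
    rect=cv2.minAreaRect(hm.astype(np.float32))
    bx=cv2.boxPoints(rect);e=bx[1]-bx[0];f=bx[2]-bx[1];e=e if np.linalg.norm(e)>np.linalg.norm(f) else f;e/=np.linalg.norm(e)
    d=e[0]*ex+e[1]*ey; d*=-np.sign(d[0])  # handle axis, pointing to robot
    hc=cen+rect[0][0]*ex+rect[0][1]*ey
    return dict(n=n,top=cen,r=r,hdir=d,hcen=hc,hsize=rect[1],npts=len(P),origin=cen-.021*n,grasp=cen+.019*n)
E
python3 - <<'E'
from h import *
np.set_printoptions(precision=4,suppress=True)
s,p,R=tcp()
for col in("blue","red"):
    L=lid("w1",col);print(col,L)
    g=L['grasp'];x=R.T@L['hdir'];print(" tcp->grasp in tool mm",1000*R.T@(g-p)," turn to hdir",np.arctan2(x[1],x[0]),"n in tool",R.T@L['n'])
E
```

```text
blue {'n': array([-0.5696, -0.0568,  0.82  ]), 'top': array([0.5347, 0.221 , 0.0967]), 'r': 0.05343497544527054, 'hdir': array([-0.659 , -0.5646, -0.4969]), 'hcen': array([0.5346, 0.2211, 0.0966]), 'hsize': (0.05479652062058449, 0.013827363029122353), 'npts': 4189, 'origin': array([0.5466, 0.2222, 0.0795]), 'grasp': array([0.5239, 0.2199, 0.1123])}
 tcp->grasp in tool mm [ 14.5916 -13.3335 262.2218]  turn to hdir -0.611677704153196 n in tool [-0.0003  0.0853 -0.9964]
red {'n': array([-0.5703, -0.0558,  0.8195]), 'top': array([0.5472, 0.0867, 0.0961]), 'r': 0.05398516729474068, 'hdir': array([-0.7747,  0.3683, -0.514 ]), 'hcen': array([0.5471, 0.0869, 0.0961]), 'hsize': (0.014313534833490849, 0.05542382225394249), 'npts': 4565, 'origin': array([0.5592, 0.0879, 0.0789]), 'grasp': array([0.5363, 0.0856, 0.1117])}
 tcp->grasp in tool mm [   3.0029 -147.2215  250.7274]  turn to hdir 0.36413975973081975 n in tool [ 0.0006  0.0862 -0.9963]
```

Measured sizes agree: radius 54 mm, handles 55×14 mm, lean 35°, lid height as the rack geometry predicts. I'll take the blue handle 10 mm towards its lower end, which gives more clearance to the shelf.

Request:
{"api": "arm_command", "payload": {"moves": [[0,6,-5,40,-0.14],[0,12,-10,80,-0.28],[0,18,-15,120,-0.42],[0,23,-19,160,-0.56],[0,23,-19,180,-0.61],[0,23,-19,180,-0.61],[0,23,-19,180,-0.61]]}}

```text
clock: 11.6
tcp_pos: [0.472, 0.203, 0.175]
orientation: [0.307, -0.3, 0.903, -0.023]
wrist_force: [0.1, -0.0, 0.9]
finger_gap: 0.0857
```

```bash
cat > rel.py <<'E'
from h import *
import sys
np.set_printoptions(precision=4,suppress=True)
s,p,R=tcp();L=lid(sys.argv[1],sys.argv[2]);off=float(sys.argv[3])
g=L['top']+.024*L['n']+off*L['hdir']+.002*R[:,2];x=R.T@L['hdir'];z=R[:,2]
print(s['clock'],"to go mm",1000*R.T@(g-p),"turn",np.arctan2(x[1],x[0]),"n",R.T@L['n'],"tilt",np.degrees(np.arccos(-z[2])),np.degrees(np.arctan2(z[1],z[0])))
E
python3 rel.py w1 blue .010
```

```text
11.6 to go mm [ 1.4342  0.947  79.2598] turn -0.002947045967523909 n [-0.0513  0.0688 -0.9963] tilt 35.827564628790675 14.060166420065954
```

Request:
{"api": "arm_command", "payload": {"moves": [[0,1,1,30,0],[0,1,1,55,0],[0,1,1,70,0],[0,1,1,79,0],[0,1,1,79,0]]}}

```text
clock: 12.1
tcp_pos: [0.5147, 0.2143, 0.1085]
orientation: [0.306, -0.3, 0.903, -0.023]
wrist_force: [-0.4, 0.0, -0.7]
finger_gap: 0.0854
```

```bash
python3 rel.py w1 blue .010
```

```text
12.1 to go mm [-1.1464 -0.7243 -0.5331] turn -0.0020048826584772705 n [-0.05    0.0694 -0.9963] tilt 35.73793009713582 14.063859595517593
```

Request:
{"api": "arm_command", "payload": {"moves": [[1,0,0,0,0],[1,0,0,0,0],[1,0,0,0,0],[1,0,0,0,0],[1,0,0,0,0],[1,0,0,0,0]], "squeeze": 50}}

```text
clock: 12.7
tcp_pos: [0.5139, 0.213, 0.1082]
orientation: [0.306, -0.3, 0.903, -0.025]
wrist_force: [-11.5, -4.9, 13.9]
finger_gap: 0.0141
```

Request:
{"api": "arm_command", "payload": {"moves": [[1,0,1,-8,0],[1,-1,1,-16,0],[1,-1,2,-25,0],[1,-2,3,-40,0],[1,-3,4,-60,0],[1,-4,5,-90,0],[1,-6,8,-120,0],[1,-6,8,-120,0]]}}

```text
clock: 13.5
tcp_pos: [0.445, 0.2073, 0.2093]
orientation: [0.307, -0.301, 0.903, -0.023]
wrist_force: [0.8, -0.0, -0.8]
finger_gap: 0.013
```

```bash
python3 - <<'E'
from h import *
snap("wrist","w2")
E
python3 st.py
```

```text
13.55 [0.4453 0.2072 0.2079] [ 0.2851 -0.2588 -0.8522  0.3526 -0.0225 -0.3654] tilt 35.814492183203235 zyaw 14.130258310736176 
 [[-0.6311 -0.5289  0.5675]
 [-0.5572  0.818   0.1429]
 [-0.5398 -0.226  -0.8109]]
```

View pics/w2.png

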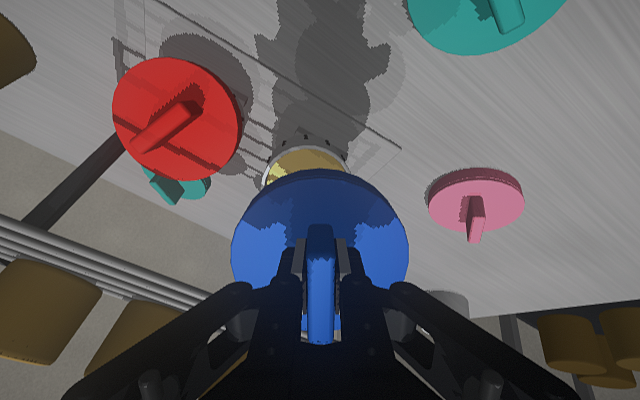

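The blue lid is held cleanly, the mould below is open, and red is still on its own mould. Next I have to remove the tilt. A quick link-length fit from logged poses should show where the inner joint limits lie.

```bash
python3 - <<'E'
import numpy as np
D=[([.314,.045,1.3036],(.149,-.555,.2474)),([.176,.2797,1.6749],(.3996,-.2983,.4177)),([.8872,1.2647,1.8985],(.7762,-.1327,.3401)),([.5097,.5461,1.5693],(.6684,-.1311,.3329)),([.4606,1.2648,2.337],(.4882,-.0967,.6078)),([.3587,1.1773,2.2874],(.4525,.1231,.6346)),([-.0085,1.2633,2.3363],(.2521,.1185,.7889)),([-.4638,-.641,.7716],(.3865,.1958,.3352)),([-.2588,-.8522,.3526],(.4453,.2072,.2079)),([.1924,1.2642,2.3371],(.344,.1565,.7251)),([.0688,1.264,2.3368],(.2523,.1823,.7696))]
A=[];b=[]
def rows(q):
    q2,q3,q4=q;a=q2-q3;t=a+q4;s,c=np.sin,np.cos
    return [1,0,s(q2),c(a),s(a),c(t)],[0,1,c(q2),-s(a),c(a),-s(t)]
for q,p in D:
    r1,r2=rows(q);A+=[r1,r2];b+=[np.hypot(p[0],p[1]),p[2]]
x,res,_,_=np.linalg.lstsq(np.array(A),np.array(b),rcond=None)
print(np.round(x,4),np.abs(np.array(A)@x-b).max())
for q2,q3 in[(-.86,-1.03),(-.6,-1.03),(-.3,-1.03),(0,-1.03)]:
  for th in(55,70,90):
    a,c=rows((q2,q3,np.radians(th)-q2+q3));print(q2,q3,th,np.round([np.dot(a,x),np.dot(c,x)],3))
E
```

```text
[0.0051 0.2342 0.5173 0.4101 0.0551 0.423 ] 0.004605972647415024
-0.86 -1.03 55 [0.269 0.21 ]
-0.86 -1.03 70 [0.171 0.159]
-0.86 -1.03 90 [0.027 0.134]
-0.6 -1.03 55 [0.351 0.194]
-0.6 -1.03 70 [0.253 0.143]
-0.6 -1.03 90 [0.109 0.117]
-0.3 -1.03 55 [0.437 0.149]
-0.3 -1.03 70 [0.339 0.098]
-0.3 -1.03 90 [0.195 0.073]
0 -1.03 55 [0.506 0.082]
0 -1.03 70 [0.408 0.031]
0 -1.03 90 [0.264 0.005]
```

Limits are clear: with joint 3 at its lower stop, pushing inward and down should turn the tool back towards vertical. I'll move to the clear spot between the bottle and the teal lid and try it there.

Request:
{"api": "arm_command", "payload": {"moves": [[1,30,-10,-14,0],[1,60,-20,-28,0],[1,90,-30,-42,0],[1,119,-40,-55,0],[1,119,-40,-55,0]]}}

```text
clock: 14.05
tcp_pos: [0.3575, 0.097, 0.1929]
orientation: [0.303, -0.297, 0.905, -0.024]
wrist_force: [-0.2, 1.0, -0.8]
finger_gap: 0.0132
```

Request:
{"api": "arm_command", "payload": {"moves": [[1,2700,1100,470,0],[1,2700,1100,470,0],[1,2700,1100,470,0]]}}

```text
clock: 14.35
tcp_pos: [0.2847, 0.0623, 0.1936]
orientation: [0.29, -0.307, 0.906, -0.016]
wrist_force: [-0.0, -1.0, -1.2]
finger_gap: 0.0133
```

```bash
python3 st.py
```

```text
14.35 [0.2847 0.0623 0.1936] [-0.4878 -0.7773 -1.0272  0.8694  0.3933 -1.0487] tilt 33.78862978193895 zyaw 15.603294351279132 
 [[-0.6436 -0.5467  0.5356]
 [-0.5648  0.8115  0.1496]
 [-0.5165 -0.2063 -0.8311]]
```

The fold-in push works but swings joint 1, so this isn't a good way to untilt. A better plan is to keep the tilt, since the red lid needs it too. I'll turn the tool so the jaw axis is level, touch the lid's low edge down in the tray, and let the lid pivot flat between the pads.

Request:
{"api": "arm_command", "payload": {"moves": [[1,-22,-9,-36,0.12],[1,-44,-18,-72,0.24],[1,-67,-27,-108,0.38],[1,-67,-27,-108,0.38],[1,-67,-27,-108,0.38]]}}

```text
clock: 14.85
tcp_pos: [0.2863, 0.0609, 0.3239]
orientation: [0.288, -0.128, 0.948, 0.039]
wrist_force: [-0.2, -0.2, -2.4]
finger_gap: 0.0132
```

```bash
python3 st.py; cat > to.py <<'E'
from h import *
import sys
np.set_printoptions(precision=1,suppress=True)
s,p,R=tcp();g=np.array([float(a) for a in sys.argv[1:4]]);print("tool mm",1000*R.T@(g-p),"dist",1000*np.linalg.norm(g-p))
E
python3 to.py .45 -.384 .30;python3 -c "
from h import *
for t in('top0','side0'):
    z=load(t);C=cloud(z)
    for col in('blue','red'):
        m=max(blobs(mask(z,col)),key=lambda b:b[1]*(b[2][0]<520 and b[2][1]>150))[0];P=C[m];P=P[(P[:,2]>0)&(P[:,2]<.015)]
        r=cv2.minAreaRect((P[:,:2]*1000).astype(np.float32));print(t,col,r)
"
```

```text
14.85 [0.2863 0.0609 0.3239] [-0.4878 -0.7616 -0.7088  1.1704  0.3912 -0.6658] tilt 33.78863235619068 zyaw 15.341177037581387 
 [[-0.8011 -0.2658  0.5363]
 [-0.2214  0.964   0.1471]
 [-0.5561 -0.0009 -0.8311]]
tool mm [ -19.4 -472.4   42.2] dist 474.71172417366176
top0 blue ((507.9990539550781, -383.4659118652344), (118.91715240478516, 121.85646057128906), 88.96649932861328)
top0 red ((477.65386962890625, -168.89210510253906), (122.61524200439453, 121.7225570678711), 87.16920471191406)
side0 blue ((507.00677490234375, -371.105712890625), (105.88265991210938, 120.93891143798828), 88.91102600097656)
side0 red ((477.1413269042969, -163.75247192382812), (115.83231353759766, 122.65226745605469), 86.66243743896484)
```

Request:
{"api": "arm_command", "payload": {"moves": [[1,-2,-48,4,0],[1,-4,-96,8,0],[1,-6,-144,13,0],[1,-8,-192,17,0],[1,-10,-240,21,0],[1,-12,-288,25,0],[1,-14,-336,30,0],[1,-16,-384,34,0],[1,-18,-432,38,0],[1,-19,-472,42,0],[1,-19,-472,42,0]]}}

```text
clock: 15.95
tcp_pos: [0.4492, -0.3868, 0.2942]
orientation: [0.287, -0.127, 0.949, 0.041]
wrist_force: [-0.9, 0.3, -2.1]
finger_gap: 0.013
```

```bash
python3 - <<'E'
from h import *
snap("wrist","w3")
np.set_printoptions(precision=4,suppress=True)
z=load("w3");C=cloud(z);s,p,R=tcp()
for m,a,c in blobs(mask(z,"blue"),200):
    P=C[m];print(a,c,np.median(P,0))
    if np.median(P[:,2])>.1:
        pc,n,i=plane(P);print("n",n,R.T@n,"h along n of tcp",(p-pc)@n,i.sum())
E
python3 st.py
```

```text
475 [328.6526  24.8589] [ 0.4357 -0.3782  0.017 ]
8013 [312.4301  72.7061] [ 0.4973 -0.3816  0.0058]
3977 [ 19.5846 225.5844] [ 1.0677 -0.9617  0.0038]
16825 [319.6877 244.6266] [ 0.4458 -0.3871  0.275 ]
n [-0.498  -0.1286  0.8576] [-0.0479  0.0134 -0.9988] h along n of tcp 0.022089488656538505 12044
16.0 [ 0.4485 -0.3841  0.2949] [-1.117   0.1771 -0.1367  1.1407  0.5779 -1.3491] tilt 33.7024045317461 zyaw 15.914799885012853 
 [[-0.803  -0.2654  0.5336]
 [-0.2175  0.9641  0.1522]
 [-0.5548  0.0061 -0.8319]]
```

View pics/w3.png

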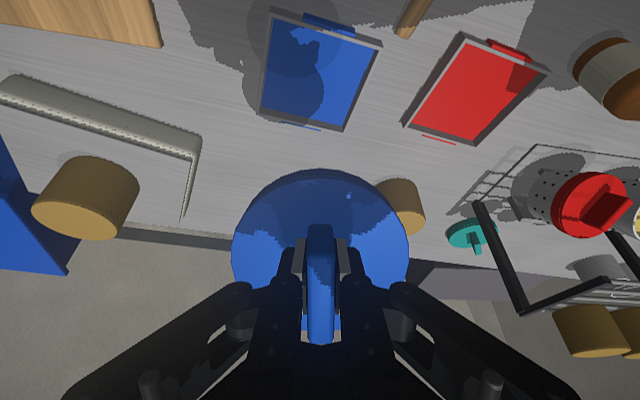

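The lid hangs 31° tilted with the jaw axis level, and the blue tray is at about (315,72) in the view. I'll go to just above touch-down, shifted so the rim clears the front wall.

```bash
python3 to.py .476 -.3918 .10
```

```text
tool mm [ 87.7 -15.9 175.7] dist 196.98600556186963
```

Request:
{"api": "arm_command", "payload": {"moves": [[1,22,-4,44,0],[1,44,-8,88,0],[1,66,-12,132,0],[1,82,-15,164,0],[1,88,-16,176,0],[1,88,-16,176,0]], "squeeze": 30}}

```text
clock: 16.6
tcp_pos: [0.4749, -0.3878, 0.1004]
orientation: [0.287, -0.128, 0.949, 0.043]
wrist_force: [0.3, 0.2, -0.9]
finger_gap: 0.0134
```

```bash
python3 to.py .476 -.3918 .067; python3 st.py
```

```text
tool mm [18.5 -4.4 27.7] dist 33.656660472001924
16.6 [ 0.4749 -0.3878  0.1004] [-1.0754  0.3555 -0.4113  0.6634  0.5727 -1.3015] tilt 33.6791865961585 zyaw 16.126169024959875 
 [[-0.8032 -0.2667  0.5327]
 [-0.2178  0.9638  0.154 ]
 [-0.5545  0.0077 -0.8322]]
```

Request:
{"api": "arm_command", "payload": {"moves": [[1,7,-2,12,0],[1,14,-4,22,0],[1,18,-4,28,0],[1,18,-4,28,0]]}}

```text
clock: 17.0
tcp_pos: [0.4776, -0.3951, 0.0704]
orientation: [0.288, -0.128, 0.948, 0.04]
wrist_force: [0.2, -0.2, -1.1]
finger_gap: 0.0134
```

Request:
{"api": "arm_command", "payload": {"moves": [[1,1,0,2,0],[1,2,0,3,0],[1,2,0,3,0]], "squeeze": 20}}

```text
clock: 17.3
tcp_pos: [0.4781, -0.3962, 0.0679]
orientation: [0.288, -0.128, 0.948, 0.039]
wrist_force: [0.4, 0.6, -2.0]
finger_gap: 0.0131
```

Request:
{"api": "arm_command", "payload": {"moves": [[1,3,0,4,0],[1,3,0,4,0],[1,1,0,6.5,0],[1,-1,0,9,0],[1,-1,0,9,0]]}}

```text
clock: 17.8
tcp_pos: [0.4841, -0.3954, 0.0617]
orientation: [0.288, -0.128, 0.948, 0.038]
wrist_force: [-4.0, 0.1, 4.6]
finger_gap: 0.0132
```

```bash
cat > hold.py <<'E'
from h import *
import sys
np.set_printoptions(precision=4,suppress=True)
snap("wrist",sys.argv[1]);z=load(sys.argv[1]);C=cloud(z);s,p,R=tcp()
b=[b for b in blobs(mask(z,sys.argv[2]),200) if b[0][180:260,260:380].sum()>500];b=max(b,key=lambda b:b[1])
P=C[b[0]];P=P[np.linalg.norm(P-p,axis=1)<.12];pc,n,i=plane(P)
print(p,"F",s['wrist_force'],"n",n,"tilt",np.degrees(np.arccos(n[2])),"in tool",R.T@n,"tcp h",(p-pc)@n)
t=P[i];ex=np.cross([0,1,0],n);ex/=np.linalg.norm(ex);ey=np.cross(n,ex);uv=np.c_[(t-pc)@ex,(t-pc)@ey].astype(np.float32)
(a,c),r=cv2.minEnclosingCircle(uv);o=pc+a*ex+c*ey-.021*n;print("lid origin",o,"r",r)
E
python3 hold.py w4 blue
```

```text
[ 0.4841 -0.3954  0.0617] F [-2.6023 -0.7749  4.2574] n [-0.4827 -0.1298  0.8661] tilt 29.98987674247357 in tool [-0.067   0.0006 -0.9978] tcp h 0.021497227306409707
lid origin [ 0.5138 -0.3866  0.0305] r 0.05435892939567566
```

Request:
{"api": "arm_command", "payload": {"moves": [[1,1,0,4.5,0],[1,1,0,9,0],[1,0,0,12,0],[1,0,0,14.5,0],[1,0,0,14.5,0]]}}

```text
clock: 18.35
tcp_pos: [0.4957, -0.3928, 0.0545]
orientation: [0.294, -0.13, 0.946, 0.038]
wrist_force: [-0.1, 7.3, 24.3]
finger_gap: 0.0134
```

```bash
python3 hold.py w5 blue
```

```text
[ 0.4957 -0.3928  0.0545] F [ 0.2801  6.72   24.7005] n [-0.288  -0.0831  0.954 ] tilt 17.44239406936942 in tool [-0.2925 -0.0079 -0.9562] tcp h 0.019399285611975778
lid origin [ 0.5171 -0.3852  0.0193] r 0.05409432575106621
```

Request:
{"api": "arm_command", "payload": {"moves": [[1,-5.5,0,-8.5,0],[1,-5.5,0,-8.5,0],[1,0,2,-12,0],[1,4,4,-14.5,0],[1,4,4,-14.5,0]]}}

```text
clock: 18.9
tcp_pos: [0.4782, -0.3909, 0.0573]
orientation: [0.288, -0.127, 0.948, 0.04]
wrist_force: [0.5, 0.6, -0.7]
finger_gap: 0.0131
```

```bash
python3 hold.py w6 blue
```

```text
[ 0.4786 -0.3912  0.0575] F [ 0.3338 -0.1191 -1.5861] n [-0.2813 -0.0849  0.9559] tilt 17.08555596216107 in tool [-0.2873 -0.0061 -0.9578] tcp h 0.019595398196494914
lid origin [ 0.4995 -0.3833  0.0219] r 0.054003771394491196
```

Request:
{"api": "arm_command", "payload": {"moves": [[1,0,0,5,0],[1,1,0,9,0],[1,2,0,13,0],[1,3,0,17,0],[1,3,0,17,0]]}}

```text
clock: 19.45
tcp_pos: [0.49, -0.3892, 0.0471]
orientation: [0.293, -0.129, 0.946, 0.039]
wrist_force: [1.4, 8.7, 21.7]
finger_gap: 0.0133
```

```bash
python3 hold.py w7 blue
```

```text
[ 0.49   -0.3892  0.0471] F [ 3.1882  8.1045 21.1691] n [-0.101  -0.0336  0.9943] tilt 6.107164704439331 in tool [-0.4741 -0.008  -0.8804] tcp h 0.0181544390349267
lid origin [ 0.5045 -0.3834  0.0094] r 0.054345354437828064
```

Pivoting worked: the tilt is 6° and the lid centre is within 4 mm of the tray centre. I relax the push, open, and back off along the tool axis.

Request:
{"api": "arm_command", "payload": {"moves": [[1,-3,0,-2.5,0],[1,-5.5,0,-5,0],[1,-5.5,0,-5,0],[0.6,-5.5,0,-5,0],[0,-5.5,0,-5,0],[0,-5.5,0,-5,0],[0,-5.5,0,-5,0],[0,-5.5,0,-5,0]]}}

```text
clock: 20.3
tcp_pos: [0.4878, -0.3893, 0.0498]
orientation: [0.288, -0.128, 0.948, 0.039]
wrist_force: [-0.4, 0.5, 0.6]
finger_gap: 0.0839
```

Request:
{"api": "arm_command", "payload": {"moves": [[0,0,0,-15,0],[0,0,0,-40,0],[0,0,0,-80,0],[0,0,0,-130,0],[0,0,0,-180,0],[0,0,0,-180,0]]}}

```text
clock: 20.9
tcp_pos: [0.3904, -0.4198, 0.2056]
orientation: [0.289, -0.128, 0.948, 0.034]
wrist_force: [0.1, -0.7, 0.2]
finger_gap: 0.0855
```

```bash
cat > chk.py <<'E'
from h import *
import sys
np.set_printoptions(precision=4,suppress=True)
snap(sys.argv[1],sys.argv[2]);z=load(sys.argv[2]);C=cloud(z)
for m,a,c in blobs(mask(z,sys.argv[3]),100):
    P=C[m]
    if not(.3<np.median(P[:,0])<.7 and abs(np.median(P[:,1]))<.5): continue
    pc,n,i=plane(P,tol=.003);print(a,c,"med",np.median(P,0),"pc",pc,"n",n)
    T=P[(abs((P-pc)@n)<.004)]
    print("  rect of plane pts",cv2.minAreaRect((T[:,:2]*1000).astype(np.float32)),"circ",cv2.minEnclosingCircle((T[:,:2]*1000).astype(np.float32)))
    if len(P)>3000:
        hh=P[((P-pc)@n>.025)];print("  handle centre",hh[:,:2].mean(0) if len(hh) else None)
E
python3 chk.py wrist w8 blue; python3 st.py
```

```text
606 [345.9835 122.533 ] med [ 0.4355 -0.3792  0.0145] pc [ 0.436  -0.3791  0.0133] n [-0.9886  0.0128  0.1503]
  rect of plane pts ((436.9296569824219, -378.1119079589844), (59.72203063964844, 6.113699913024902), 89.85330200195312) circ ((436.6830749511719, -378.1075134277344), 29.89615821838379)
5910 [326.8354 161.2775] med [ 0.4834 -0.3888  0.025 ] pc [ 0.4923 -0.3862  0.0251] n [-0.0049 -0.0018  1.    ]
  rect of plane pts ((499.7423095703125, -384.0162353515625), (105.71013641357422, 107.20640563964844), 14.936199188232422) circ ((500.8847351074219, -383.7658386230469), 54.20068359375)
  handle centre [ 0.4947 -0.3856]
20.95 [ 0.3908 -0.4186  0.2029] [-1.247   0.2381 -0.2907  0.9961  0.589  -1.5005] tilt 33.83547295691758 zyaw 14.627842428982042 
 [[-0.8006 -0.2622  0.5388]
 [-0.2214  0.965   0.1406]
 [-0.5568 -0.0067 -0.8306]]
```

View pics/w8.png

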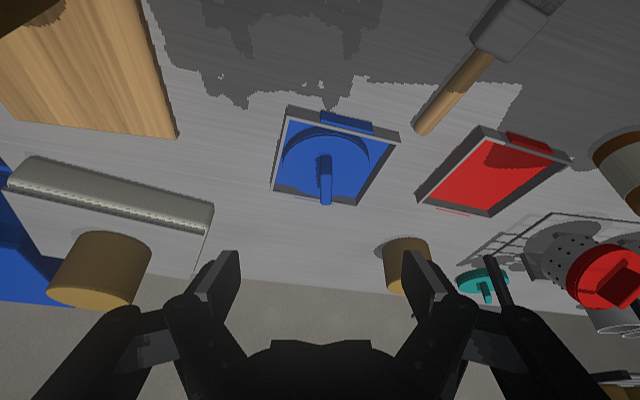

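The blue lid lies flat (top at 25 mm, tilt 0.3°), 7 mm from the tray centre, and released. Red is still on its mould. Now the red lid.

```bash
python3 to.py .43 .06 .27; python3 rel.py w1 red .010
```

```text
tool mm [-174.7  451.1   32.7] dist 484.829575672225
20.95 to go mm [-169.0961  455.0502  222.7035] turn 0.5980558825257701 n [ 0.0126  0.0902 -0.9958] tilt 33.83547295691758 14.627842428982042
```

Request:
{"api": "arm_command", "payload": {"moves": [[0,-25,30,-20,0.05],[0,-50,70,-35,0.12],[0,-75,115,-40,0.18],[0,-100,160,-40,0.24],[0,-120,205,-30,0.3],[0,-140,250,-20,0.36],[0,-155,297,-5,0.42],[0,-170,344,10,0.48],[0,-175,392,20,0.54],[0,-175,435,30,0.6],[0,-175,451,33,0.6],[0,-175,451,33,0.6]]}}

```text
clock: 22.15
tcp_pos: [0.4278, 0.0661, 0.2673]
orientation: [0.262, 0.155, 0.944, 0.123]
wrist_force: [-0.6, 0.6, -0.0]
finger_gap: 0.0856
```

Request:
{"api": "arm_command", "payload": {"moves": [[0,0,0,0,0]]}}

```text
clock: 22.25
tcp_pos: [0.4294, 0.0633, 0.2686]
orientation: [0.263, 0.157, 0.944, 0.122]
wrist_force: [0.8, -0.1, 0.5]
finger_gap: 0.0852
```

```bash
python3 -c "
from h import *
snap('wrist','w9')"; python3 rel.py w1 red .010; python3 rel.py w9 red .01; python3 st.py; python3 -c "
from h import *;print(lid('w9','red'))"
```

```text
22.3 to go mm [  4.5975  -2.7435 188.8884] turn -0.003489171146875411 n [ 0.0662  0.0725 -0.9952] tilt 33.77889028466264 15.360326328369872
22.3 to go mm [  4.3288  -2.4293 188.7285] turn 0.0031365892770824316 n [ 0.0659  0.0714 -0.9953] tilt 33.77889028466264 15.360326328369872
22.3 [0.4299 0.0624 0.2689] [-0.2168 -0.4156 -0.751   0.701   0.2621  0.187 ] tilt 33.77889028466264 zyaw 15.360326328369872 
 [[-0.8111  0.2337  0.5361]
 [ 0.3625  0.9203  0.1473]
 [-0.459   0.3138 -0.8312]]
{'n': array([-0.5703291 , -0.05694399,  0.81944011]), 'top': array([0.54737433, 0.08682893, 0.09644743]), 'r': 0.05394771322607994, 'hdir': array([-0.7730795 ,  0.37437503, -0.51204636]), 'hcen': array([0.54685615, 0.08707495, 0.09610388]), 'hsize': (0.01378038339316845, 0.05492284148931503), 'npts': 5771, 'origin': array([0.55935124, 0.08802475, 0.07923919]), 'grasp': array([0.53653808, 0.08574699, 0.11201679])}
```

```bash
python3 - <<'E'
from h import *
np.set_printoptions(precision=1,suppress=True)
s,p,R=tcp();L=lid("w9","red");B=lid("w1","blue")
ry=B['origin']-L['origin'];print("spacing",np.linalg.norm(ry)*1000);ry[2]=0;ry/=np.linalg.norm(ry);rx=np.cross(ry,[0,0,1])
n=(-rx*np.sin(np.radians(35))+np.array([0,0,np.cos(np.radians(35))]))
mid=(L['origin']+B['origin'])/2-.054*n;print("mid z should be 36:",mid[2]*1000, n, L['n']);mid[2]=0
for off in(.010,.014):
  g=L['top']+.026*L['n']+off*L['hdir']+.002*R[:,2]
  for z in(.212,.222):
    E=np.array([mid-.051*rx+y*ry+[0,0,z] for y in np.arange(-.15,.16,.01)])
    t=1000*(E-g)@R
    k=(t[:,2]<-50);d=np.maximum(abs(t[:,0])-np.array([[38],[42.5]]),0),np.maximum(abs(t[:,1])-np.array([[42.5],[38]]),0)
    D=np.hypot(*d);D=np.where(t[:,2]<-52,D,999);j=D.argmin(1);print(off,z,D.min(1),t[j[0]])
E
```

```text
spacing 134.77936827987932
mid z should be 36: 35.11220518586549 [-0.6 -0.1  0.8] [-0.6 -0.1  0.8]
0.01 0.212 [13.8 12.6] [-50.9  47.4 -75.5]
0.01 0.222 [19.3 17.7] [-55.5  50.6 -83.8]
0.014 0.212 [17.6 15.6] [-54.9  47.4 -75.8]
0.014 0.222 [23.  21.1] [-59.5  50.5 -84.1]
```

Request:
{"api": "arm_command", "payload": {"moves": [[0,6,-2,45,0],[0,6,-2,90,0],[0,6,-2,120,0],[0,6,-2,120,0]]}}

```text
clock: 22.7
tcp_pos: [0.4881, 0.0792, 0.1618]
orientation: [0.26, 0.16, 0.944, 0.122]
wrist_force: [-0.6, 0.2, -0.5]
finger_gap: 0.0852
```

```bash
python3 rel.py w9 red .012
```

```text
22.7 to go mm [-2.111   2.2748 66.0767] turn -0.0004796052906534051 n [ 0.0719  0.068  -0.9951] tilt 33.40541644523142 15.428127963968127
```

Request:
{"api": "arm_command", "payload": {"moves": [[0,-2,2,25,0],[0,-2,2,45,0],[0,-2,2,58,0],[0,-2,2,65,0],[0,-2,2,65,0]]}}

```text
clock: 23.2
tcp_pos: [0.5263, 0.0901, 0.1138]
orientation: [0.264, 0.159, 0.944, 0.122]
wrist_force: [-0.5, 0.7, -0.7]
finger_gap: 0.0849
```

```bash
python3 rel.py w9 red .012
```

```text
23.2 to go mm [ 3.18   -1.7998  4.1538] turn 0.001479538088162493 n [ 0.0655  0.0705 -0.9954] tilt 33.77364105331781 15.260719208084849
```

Request:
{"api": "arm_command", "payload": {"moves": [[1,0,0,0,0],[1,0,0,0,0],[1,0,0,0,0],[1,0,0,0,0],[1,0,0,0,0],[1,0,0,0,0]], "squeeze": 50}}

```text
clock: 23.8
tcp_pos: [0.5254, 0.0906, 0.1142]
orientation: [0.264, 0.159, 0.944, 0.121]
wrist_force: [-9.7, -2.9, 12.3]
finger_gap: 0.014
```

Request:
{"api": "arm_command", "payload": {"moves": [[1,1,1,-8,0],[1,1,1,-16,0],[1,2,2,-25,0],[1,3,3,-40,0],[1,4,4,-60,0],[1,6,5,-90,0],[1,8,8,-120,0],[1,8,8,-120,0]]}}

```text
clock: 24.6
tcp_pos: [0.4569, 0.0841, 0.2158]
orientation: [0.266, 0.157, 0.943, 0.123]
wrist_force: [0.0, -0.4, -1.0]
finger_gap: 0.0129
```

```bash
python3 hold.py w10 red; python3 st.py; python3 to.py .40 .05 .32
```

```text
[0.4572 0.084  0.2143] F [ 0.3876 -0.1971 -1.7045] n [-0.5878 -0.1032  0.8024] tilt 36.63924903137751 in tool [ 0.0668  0.0211 -0.9975] tcp h 0.0254508622538246
lid origin [0.4926 0.086  0.1826] r 0.05427393689751625
24.65 [0.4572 0.084  0.2143] [-0.1253 -0.3127 -0.8408  0.4846  0.2152  0.2678] tilt 34.03163420929381 zyaw 15.247160194494166 
 [[-0.809   0.2323  0.54  ]
 [ 0.3625  0.9203  0.1472]
 [-0.4627  0.3148 -0.8287]]
tool mm [ -15.   -11.3 -123.4] dist 124.84984001915099
```

Request:
{"api": "arm_command", "payload": {"moves": [[1,-4,-3,-30,-0.12],[1,-8,-6,-65,-0.24],[1,-12,-9,-100,-0.36],[1,-15,-11,-123,-0.48],[1,-15,-11,-123,-0.6],[1,-15,-11,-123,-0.6]]}}

```text
clock: 25.25
tcp_pos: [0.4007, 0.0499, 0.3176]
orientation: [0.288, -0.128, 0.948, 0.039]
wrist_force: [0.2, 0.0, -1.8]
finger_gap: 0.0131
```

```bash
python3 st.py; python3 to.py .43 -.17 .29
```

```text
25.25 [0.4007 0.0499 0.3176] [-0.2941 -0.4956 -0.6649  0.8859  0.3006 -0.4819] tilt 33.80254236580175 zyaw 15.310035931708533 
 [[-0.8014 -0.2644  0.5366]
 [-0.2198  0.9644  0.1469]
 [-0.5563 -0.0002 -0.831 ]]
tool mm [  40.2 -219.8    6.3] dist 223.5106955122558
```

Request:
{"api": "arm_command", "payload": {"moves": [[1,7,-40,1,0],[1,14,-80,2,0],[1,22,-120,3,0],[1,30,-165,5,0],[1,40,-208,6,0],[1,40,-220,6,0],[1,40,-220,6,0]], "squeeze": 30}}

```text
clock: 25.95
tcp_pos: [0.43, -0.1714, 0.2887]
orientation: [0.287, -0.125, 0.949, 0.04]
wrist_force: [-0.2, 0.8, -2.0]
finger_gap: 0.0129
```

```bash
python3 st.py; python3 to.py .438 -.1796 .10
```

```text
25.95 [ 0.43   -0.1714  0.2887] [-0.8838 -0.1938 -0.5287  0.9726  0.5324 -1.0739] tilt 33.706357717137756 zyaw 15.522135253064034 
 [[-0.8038 -0.2607  0.5347]
 [-0.2144  0.9654  0.1485]
 [-0.5549  0.0048 -0.8319]]
tool mm [100.  -10.9 160. ] dist 189.0253973454342
```

Request:
{"api": "arm_command", "payload": {"moves": [[1,25,-3,40,0],[1,50,-6,80,0],[1,75,-8,120,0],[1,92,-10,148,0],[1,100,-11,160,0],[1,100,-11,160,0]]}}

```text
clock: 26.55
tcp_pos: [0.4369, -0.1752, 0.0994]
orientation: [0.286, -0.127, 0.949, 0.042]
wrist_force: [-0.7, 0.2, -0.3]
finger_gap: 0.0133
```

```bash
python3 hold.py w11 red; python3 to.py .438 -.1796 .069
```

```text
[ 0.4378 -0.1764  0.1011] F [ 0.0219 -0.1466  0.038 ] n [-0.5906 -0.1501  0.7929] tilt 37.54116397170299 in tool [ 0.0663  0.0155 -0.9977] tcp h 0.02785930267765413
lid origin [ 0.4724 -0.1647  0.0674] r 0.054066214710474014
tool mm [18.4 -3.3 26.3] dist 32.215062542697815
```

View pics/w11.png

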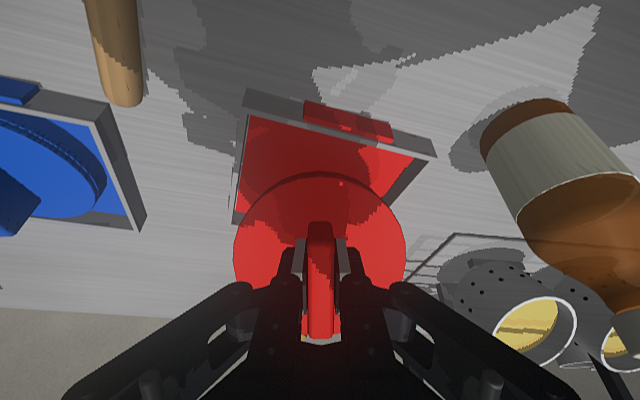

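Red is held over its tray, 38° tilted, with the bottle to the right and well clear. I'll use the same touch-down and pivot.

Request:
{"api": "arm_command", "payload": {"moves": [[1,8,-3,14,0],[1,14,-6,22,0],[1,17,-6,26,0],[1,17,-6,26,0],[1,20,-6,30,0],[1,20,-6,33,0],[1,19,-6,36,0],[1,18,-6,39,0],[1,18,-6,42,0],[1,18,-6,42,0]], "squeeze": 20}}

```text
clock: 27.6
tcp_pos: [0.4531, -0.1832, 0.0628]
orientation: [0.295, -0.13, 0.946, 0.038]
wrist_force: [-1.2, 7.7, 30.5]
finger_gap: 0.0132
```

```bash
python3 hold.py w12 red
```

```text
[ 0.453  -0.1832  0.0628] F [-0.8385  8.4761 29.2523] n [-0.4264 -0.1236  0.8961] tilt 26.3538319983736 in tool [-0.1435 -0.0085 -0.9896] tcp h 0.024541794620868935
lid origin [ 0.4817 -0.1734  0.027 ] r 0.054085005074739456
```

Request:
{"api": "arm_command", "payload": {"moves": [[1,-5.5,1,-8.5,0],[1,-5.5,3,-9,0],[1,-3,4,-10,0],[1,-3,4,-10,0],[1,-3,4,-5,0],[1,-2,4,-1,0],[1,-1,4,3,0],[1,0,4,7,0],[1,0,4,7,0]]}}

```text
clock: 28.55
tcp_pos: [0.4561, -0.1767, 0.0561]
orientation: [0.296, -0.13, 0.946, 0.04]
wrist_force: [3.3, 11.8, 31.4]
finger_gap: 0.0133
```

```bash
python3 hold.py w13 red
```

```text
[ 0.4561 -0.1768  0.0562] F [ 2.4927 12.7014 29.6101] n [-0.247  -0.0805  0.9657] tilt 15.055261888188438 in tool [-0.3365 -0.0117 -0.9416] tcp h 0.02251646299679352
lid origin [ 0.4775 -0.169   0.0172] r 0.05402497947216034
```

Request:
{"api": "arm_command", "payload": {"moves": [[1,0,0,3,0],[1,1,0,6,0],[1,1,0,9,0],[1,1,0,9,0]]}}

```text
clock: 29.0
tcp_pos: [0.4617, -0.1751, 0.0494]
orientation: [0.298, -0.131, 0.945, 0.041]
wrist_force: [7.3, 16.2, 34.0]
finger_gap: 0.0132
```

```bash
python3 hold.py w14 red
```

```text
[ 0.4616 -0.1751  0.0494] F [ 7.5481 15.6791 33.0791] n [-0.1124 -0.0422  0.9928] tilt 6.893939727652801 in tool [-0.4708 -0.0113 -0.8822] tcp h 0.02028390599412356
lid origin [ 0.4785 -0.1683  0.01  ] r 0.05436587706208229
```

Request:
{"api": "arm_command", "payload": {"moves": [[1,-4,0,-2.5,0],[1,-8,0,-5,0],[1,-8,0,-5,0],[0.6,-8,0,-5,0],[0,-8,0,-5,0],[0,-8,0,-5,0],[0,-8,0,-5,0],[0,-8,0,-5,0]]}}

```text
clock: 29.85
tcp_pos: [0.4585, -0.1756, 0.0519]
orientation: [0.288, -0.128, 0.948, 0.039]
wrist_force: [0.1, -0.2, 0.1]
finger_gap: 0.0838
```

Request:
{"api": "arm_command", "payload": {"moves": [[0,0,0,-15,0],[0,0,0,-40,0],[0,0,0,-80,0],[0,0,0,-130,0],[0,0,0,-180,0],[0,0,0,-180,0],[0,0,0,-180,0]]}}

```text
clock: 30.55
tcp_pos: [0.3621, -0.2035, 0.2026]
orientation: [0.289, -0.127, 0.948, 0.037]
wrist_force: [-0.1, 0.2, 0.2]
finger_gap: 0.0852
```

```bash
python3 chk.py wrist w15 red; python3 chk.py top t15 blue;python3 chk.py top t16 red; python3 st.py
```

```text
614 [345.0016 123.0651] med [ 0.4059 -0.1636  0.0146] pc [ 0.4062 -0.1632  0.0134] n [-0.9884  0.0483  0.1442]
  rect of plane pts ((407.1865539550781, -162.19398498535156), (60.7189826965332, 5.492630481719971), 86.77091979980469) circ ((408.2366943359375, -162.25323486328125), 30.363359451293945)
6158 [323.5307 161.7196] med [ 0.4535 -0.1758  0.0249] pc [ 0.4648 -0.1729  0.0251] n [-0.0046 -0.0013  1.    ]
  rect of plane pts ((472.873291015625, -170.87339782714844), (105.85674285888672, 106.38334655761719), 16.03983497619629) circ ((473.3682861328125, -170.54867553710938), 54.285160064697266)
  handle centre [ 0.467  -0.1725]
1475 [447.5864 217.2115] med [ 0.5072 -0.3763  0.0242] pc [ 0.5041 -0.3845  0.026 ] n [-0.0084 -0.0095  0.9999]
  rect of plane pts ((503.8800048828125, -385.6943054199219), (105.03868103027344, 106.27822875976562), 18.84172248840332) circ ((504.8373107910156, -385.34869384765625), 54.180728912353516)
1487 [379.1237 226.1984] med [ 0.4774 -0.165   0.0239] pc [ 0.4779 -0.1719  0.0251] n [-0.0052 -0.002   1.    ]
  rect of plane pts ((478.4366149902344, -168.25363159179688), (114.82682037353516, 106.73773956298828), 81.66670989990234) circ ((469.99847412109375, -160.7731170654297), 67.49348449707031)
30.7 [ 0.362  -0.2012  0.2003] [-1.1096 -0.1604 -0.7193  0.8861  0.5776 -1.3404] tilt 33.78443093836177 zyaw 15.530022663801013 
 [[-0.8016 -0.2655  0.5358]
 [-0.2198  0.9641  0.1489]
 [-0.5561  0.0016 -0.8311]]
```

View pics/t15.png

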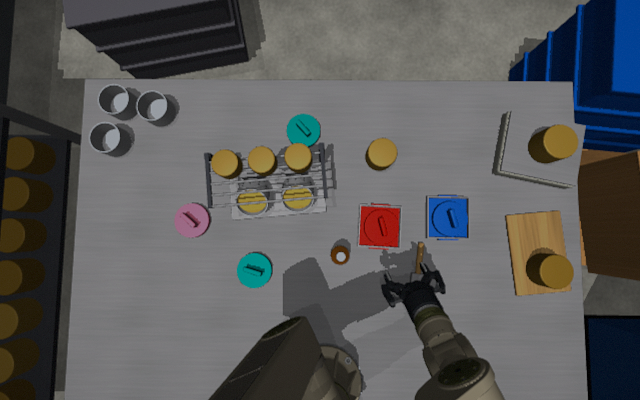

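Both lids lie flat in their own trays. Blue's centre is 4–7 mm off its tray centre and red's is about 5 mm off. The bottle (341,255), cheese (381,153) and brush (417,250) are where they were, and the gripper is 0.2 m above the bench, touching nothing. Handing in.

```bash
python3 -c "
from workcell import env
print(env.hand_in())"
```

```text
the job is handed in; nothing more can be done
None
```

The blue lid went into the blue tray first, then the red lid into the red tray. I handed the job in at about 31 s of the allowed 61 s.

**How I did it:** The moves offer no tilt, so I tipped the tool to about 35° by pushing against the arm's upper reach limits. I gripped each handle from the front, lowered the lid's low edge into the tray and let it pivot flat between the pads. I released each lid at 6–7° of tilt.

**Last checks:**

| | Blue lid | Red lid |
|---|---|---|
| Tilt after release | under 1° | under 1° |
| Top height (expected 26 mm) | 25–26 mm | 25 mm |
| Distance from tray centre (limit 14 mm) | 7 mm by wrist camera, 4 mm by top camera | about 5 mm by wrist camera |

- **Red centre:** The top camera gave no usable circle for the red lid, because its colour mask ran into the tray floor.
- **Forces:** The wrist force peaked at about 38 N while pressing the red lid flat. I saw no sign of contact with the draining rack. Before the red grasp I computed at least 12 mm of clearance to its shelf.
- **Bystanders:** The bottle, loose cheese and brush looked unmoved by eye in the last top picture; I did not measure them.
- **Not used:** An attempt to remove the tilt at the arm's inner reach limit swung joint 1 sideways, so I dropped it. Nothing was touched.

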